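# Find the hidden release recess and pop the cuvette case open

### The job

Pop open the white cuvette case: somewhere along its black front rail there is a shallow black finger recess, hard to see but easy to feel by running a fingertip along the rail, with a spring release key at its bottom. Push the key in with a fingertip until the clear lid is let go, then draw the hand back so that the key springs out again and the lid stands fully open. Nothing is to be picked up; leave the other things on the worktop where they are.

Things in the scene. Friction and masses are not known exactly. Their poses are not given: they have to be found in the camera images.
- case: White cuvette case screwed to the worktop, 120 (x) x 330 (y) mm, 64 mm tall with its clear lid shut. Origin: centre of its underside, on the worktop; z up, -x is its front. In front of it a black rail runs along y between two white end blocks (38 mm tall, fronts at case x = -0.090).
- rail_mid (a point): Middle of the black rail's upright front face (case x -0.080, y 0, z 0.0215; face from z 0.007 to 0.036, y -0.072 to 0.072). Axes as the case. Somewhere in this face is one black finger recess, 50 mm long in y, 6 mm deep in x, open in front and at the top; its centre, which is not told, lies between y -0.045 and +0.045. Rigid, no other gap.
- key (a joint): Travel in m of the black spring key, 38 mm long in y, z 0.010 to 0.034, centred in the recess, face flush with its bottom (case x -0.074). 0 at rest, 0.007 pushed right in (+x of the case); about 1.2 N starts it, 5.5 N pushes it home, it springs back. The lid is let go at about 4 to 5 mm.
- lid (a joint): Angle of the clear lid, rad: 0 shut and latched, 0.6 fully open. Hinged along the back top edge (case x 0.060, z 0.056); its front edge rises to about 130 mm above the worktop. Unlatched, a weak spring (about 1.5 N at the front edge) opens it in about 1 s and keeps it open; a hand over it only holds it down until it draws away.
- mouse: black computer mouse, about 108 x 62 x 36 mm; loose bystander, origin at the centre of its underside. Leave it alone.
- timer: white bench timer, about 64 x 66 x 19 mm; loose bystander, origin at the centre of its underside. Leave it alone.
- bottle_a: reagent bottle with white cap, 42 mm across, 88 mm tall; loose bystander, origin at the centre of its underside. Leave it alone.
- bottle_c: small reagent bottle with red cap, 34 mm across, 62 mm tall; loose bystander, origin at the centre of its underside. Leave it alone.
- bottle_e: small reagent bottle with orange cap, 34 mm across, 62 mm tall; loose bystander, origin at the centre of its underside. Leave it alone.
- tube_rack: empty blue tube rack, 64 x 125 x 62 mm; loose bystander, origin at the centre of its underside. Leave it alone.
- tape: roll of tan tape lying flat, 93 mm across, 48 mm high; loose bystander, origin at the centre of its underside. Leave it alone.
- pen: blue and white pen lying flat, 145 mm long; loose bystander, origin at the centre of its underside. Leave it alone.

How it is judged:
By the outcome, as a careful person would: the job done as asked, in the order asked, and still so for the second after the job is handed in, with the robot touching nothing.
It also fails if it takes over 45 s, if anything falls off the work surface, if the arm or the gripper's body presses on something with over 40 N, if the wrist force passes 120 N, or if a joint passes its speed limit or range.

### The arm

A 7-joint arm with a two-finger parallel gripper is mounted at the origin on a cart in front of the work surface, level with it; the furniture and walls round the work are solid. World frame = base frame: x ahead of the robot, y to its left, z up, the work surface at z = 0. Lengths are in m, angles in rad, forces in N, time in s.
With the tool pointing down it reaches from about 0.35 to 0.9 m from the base axis. Payload 8.1 kg.
Tool frame: the origin (TCP) lies at the very end of the fingers, on their centre line; the grasp point (between the pads) lies 19 mm behind it (r.grasp_offset is the distance from the TCP to the grasp point, in m); z points along the fingers, y is the line along which they close (so a half turn about z gives the same grasp; the last joint's range is limited). The gripper opens to 92 mm and grips with 3 to 60 N. Pads are 19 mm wide; open, the fingers measure 130 mm over their backs; the gripper's body (75 mm by 190 mm) begins 47 mm behind the grasp point.
Start: joints at [1.15, 0.434, 0.025, 1.573, -0.012, 1.134, -0.075], TCP at [0.195, -0.594, 0.227] pointing down, gripper open.
Joint ranges: [-2.62, 2.62], [-0.44, 2.09], [-1.27, 1.32], [0.08, 2.57], [-1.32, 4.46], [0.12, 2], [-2.74, 2.74]. Speed limits (rad/s): [2.22, 2.22, 3.01, 3.01, 3.14, 3.14, 3.14].

### API

Orientations are given as a 3x3 rotation matrix whose columns are the frame's x, y, z axes.
In Python, from station import r gives the robot as it stands.
- The arm moves only by the tool play_rows, never from a script. Its argument "commands" is a list of rows, each a list of 5 numbers: the shift along the tool's x, y, z in cm, then the turn about the tool's z in degrees, then the finger opening in cm, from 0 to 9.18. A call has 1 to 20 rows; each row is the pose to reach, as a shift and turn from the pose commanded when the call began, along the tool's axes at that moment; what a row does not reach only later rows make up. A row lasts 1/12 s, in which the tool goes at most 41.7 mm and 7.16 degrees, less where a joint would pass 70% of its speed; a pose out of reach is approached as far as the arm can. A call with a gripper value outside its range is refused whole. The fingers move at their own pace and stop on an object; "force" is the grip in N (left out, the last holds). Time passes only in rows, so rows that repeat a pose let the fingers close. It gives the time, the measured TCP pose, the force, the opening and the grip force at its end, in the units of the state.
- r.get_obs(): the state, without advancing time (a new reading comes with each control period).
- r.read_camera(name): name is "scene" or "top" or "wrist"; returns a dict with "image" (480x640x3 uint8, red, green, blue), "z_map" (480x640 float32, m along the optical axis (not along the pixel's ray), 0 where there is no reading), "fov_y" (degrees; the focal length in pixels is half the picture's height over the tangent of half this angle, whatever the lens; pixels are square), "cx", "cy" (the principal point, pixels), "T" (4x4, takes a point from camera to world coordinates). Camera axes: x right, y down, z forward; pixel columns grow to the right and rows downward; lengths in m; the calibration is good to about 2 mm. A picture is of the moment at which its call begins.
- r.close_job(): hands the job in; it is judged then, once.
The state is a dict: "clock": time; "q": joint angles; "joint_vel": joint speeds; "joint_efforts": joint torques, N m; "tcp_pos": TCP position; "tool_rot": TCP orientation; "contact_force": force on the tool from outside, world axes, zero at the start; "ft_torque": the same for the moment, N m; "gripper_width": finger opening in m; "finger_force": force on a finger pad.
Only numpy, scipy, OpenCV 4.12 (cv2) and the standard library are available. Lean on these libraries where they do the work, as an engineer would, in place of code of your own. Each camera call takes 0.05 s, during which the arm holds its last target. There are 200 camera calls.

## Working session

There is one attempt and no reset: what is moved stays moved. The work goes in short steps, Python scripts to look and compute and a tool call to move; the robot and the scene stay as the last step left them, time stands still between calls to the robot, and variables do not carry over. Pictures are saved under pics/ and viewed, at most 10 in all, crops included, and the job is handed in when it is done.

Besides the shell and the picture viewer there is one more tool, called after "Emit:" as name([rows], argument=value, ...), one row to a line, values as JSON. play_rows: Moves the arm, as the interface text tells. Its arguments: {"type":"object","properties":{"commands":{"type":"array","items":{"type":"array","items":{"type":"number"}}},"force":{"type":"number"}},"required":["commands"]}

```bash
mkdir -p pics; ls; cat > h.py <<'E'
import numpy as np,cv2
from station import r
def cam(n):
    c=r.read_camera(n); c['f']=240/np.tan(np.radians(c['fov_y'])/2); return c
def pts(c):
    z=c['z_map']; v,u=np.mgrid[0:480,0:640]
    P=np.stack([(u-c['cx'])*z/c['f'],(v-c['cy'])*z/c['f'],z],-1)
    W=P@c['T'][:3,:3].T+c['T'][:3,3]; W[z==0]=np.nan; return W
def save(c,n): cv2.imwrite('pics/'+n,c['image'][:,:,::-1])
E
python3 - <<'E'
from h import *
o=r.get_obs(); print({k:np.round(v,3) for k,v in o.items()})
for n in ['top','scene']:
    c=cam(n); save(c,n+'1.png'); W=pts(c); np.savez(n+'1.npz',W=W,im=c['image'],T=c['T'],f=c['f'],c=[c['cx'],c['cy']])
    print(n,np.round(c['T'],3).tolist(),c['f'])
E
```

```text
pics
{'clock': np.float64(0.0), 'q': array([ 1.15 ,  0.435,  0.025,  1.574, -0.012,  1.134, -0.075]), 'joint_vel': array([-0.001,  0.001,  0.002, -0.   ,  0.   ,  0.   , -0.001]), 'joint_efforts': array([-0.0000e+00, -6.6785e+01,  9.8500e-01, -3.1445e+01, -6.1000e-02,
        4.3000e-02,  0.0000e+00]), 'tcp_pos': array([ 0.195, -0.593,  0.226]), 'tool_rot': array([[ 0.95 ,  0.312, -0.001],
       [ 0.312, -0.95 ,  0.001],
       [-0.   , -0.002, -1.   ]]), 'contact_force': array([-0.405, -0.485, -0.304]), 'ft_torque': array([ 0.033,  0.005, -0.015]), 'finger_force': np.float64(0.0), 'gripper_width': np.float64(0.092)}
top [[0.029, -0.987, 0.156, 0.368], [-1.0, -0.028, 0.005, 0.215], [-0.001, -0.156, -0.988, 1.037], [0.0, 0.0, 0.0, 1.0]] 487.2132208188511
scene [[-0.895, -0.305, 0.324, 0.141], [-0.445, 0.637, -0.629, 0.908], [-0.014, -0.707, -0.707, 0.876], [0.0, 0.0, 0.0, 1.0]] 526.6840177478822
```

View pics/top1.png

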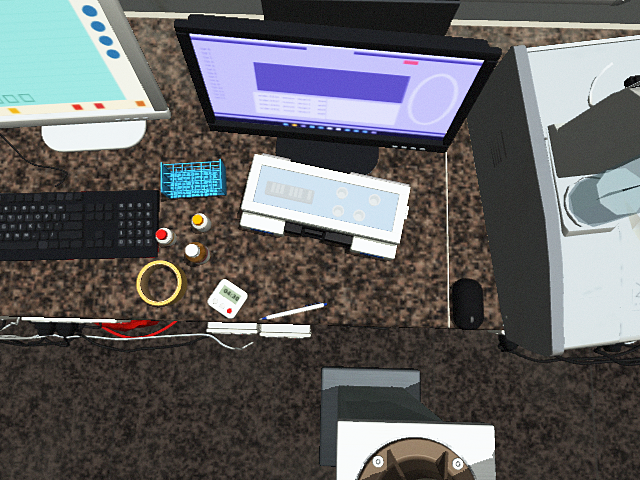

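View pics/scene1.png

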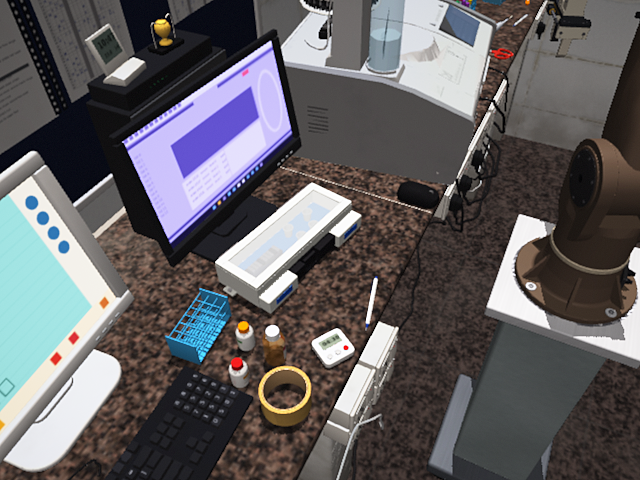

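The top view shows the case at about (325,205), yawed about -13°, with its front rail facing the robot at about (285–352, 222–245). The monitor is behind it and the pen (293,311) and timer (228,297) are in front. The scene view agrees, with the end blocks at (280,293) and (345,228).

```bash
python3 - <<'E'
from h import *
d=np.load('top1.npz'); W=d['W']; im=d['im'].astype(int)
mn=im.min(2)
roi=np.zeros((480,640),bool); roi[150:262,235:415]=1
def blob(m):
    n,l,s,c=cv2.connectedComponentsWithStats(m.astype(np.uint8)); return l,s
top=roi&(abs(W[...,2]-.064)<.007)&(mn>110)
l,s=blob(top)
i=1+np.argmax(s[1:,4]); P=W[l==i]; print(s[i],np.median(P[:,2]))
rc=cv2.minAreaRect((P[:,:2]*1000).astype(np.float32)); print('lid',rc,cv2.boxPoints(rc))
blk=roi&(abs(W[...,2]-.038)<.006)&(mn>130)
l,s=blob(blk)
for i in range(1,len(s)):
    if s[i,4]>60:
        P=W[l==i]; rc=cv2.minAreaRect((P[:,:2]*1000).astype(np.float32)); print(s[i],np.median(P[:,2]),rc,cv2.boxPoints(rc).round().tolist())
# bench edge & obstacles
for n,(u,v) in dict(pen0=(262,319),pen1=(326,304),edge=(300,318),edge2=(440,326),mon=(380,148),monb=(300,135),mouse=(467,300),inst=(520,200),timer=(240,285)).items(): print(n,W[v,u].round(3))
cr=d['im'][205:265,235:405]
z=W[205:265,235:405,2]; zz=cv2.applyColorMap(np.clip(z/.07*255,0,255).astype(np.uint8),cv2.COLORMAP_JET)
g=np.clip(cr[:,:,::-1].astype(float)*2.5,0,255).astype(np.uint8)
cv2.imwrite('pics/crop1.png',cv2.resize(np.vstack([g,zz]),None,fx=4.5,fy=4.5,interpolation=0))
E
```

```text
[ 241  153  170   91 9388] 0.06268281553374744
lid ((603.1163330078125, 194.91482543945312), (330.8402404785156, 126.8818359375), 79.1371841430664) [[509.63742   44.414795]
 [634.2457    20.502869]
 [696.5952   345.41486 ]
 [571.98694  369.32678 ]]
[240 212  45  22 602] 0.03804004030346425 ((549.0435180664062, 326.31597900390625), (92.29015350341797, 29.46859359741211), 79.32669067382812) [[526.0, 284.0], [555.0, 278.0], [572.0, 369.0], [543.0, 374.0]]
[351 236  46  23 620] 0.03780757886215319 ((504.32684326171875, 93.16313934326172), (92.43193817138672, 29.01061248779297), 79.16280364990234) [[481.0, 50.0], [510.0, 45.0], [527.0, 136.0], [499.0, 141.0]]
pen0 [ 0.35   0.322 -0.   ]
pen1 [0.385 0.188 0.004]
edge [ 0.354  0.242 -0.003]
edge2 [ 0.346 -0.053 -0.004]
mon [0.731 0.077 0.   ]
monb [0.707 0.25  0.132]
mouse [ 0.401 -0.098  0.036]
inst [ 0.575 -0.147  0.192]
timer [ 0.42   0.372 -0.003]<stdin>:19: RuntimeWarning: invalid value encountered in cast
```

View pics/crop1.png

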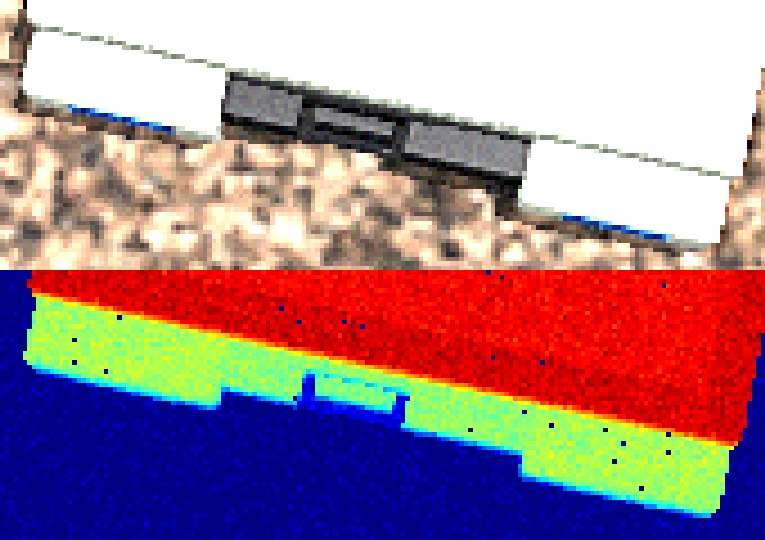

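The crop shows the recess directly, at crop columns 303–402 (image columns about 302–324), with the key inside it at image column 313, row 232. Next I'll convert that to case coordinates and check heights along the path.

```bash
python3 - <<'E'
from h import *
d=np.load('top1.npz'); W=d['W']; T=d['T'];f=d['f'];cx,cy=d['c']
a=np.radians(-10.8); X=np.array([np.cos(a),np.sin(a)]); Y=np.array([-X[1],X[0]])
O=np.array([.5267,.2097])+.075*X; print('O',O)
def case(p): return np.array([(p-O)@X,(p-O)@Y])
# rail area heights in case frame
C=np.stack([(W[...,:2]-O)@X,(W[...,:2]-O)@Y,W[...,2]],-1)
for x0 in(-.0785,-.0765):
  m=(abs(C[...,0]-x0)<.0012)&(abs(C[...,1])<.075)&(C[...,2]>.026)&(C[...,2]<.045)
  print(x0,np.sort(C[m][:,1]).round(3))
m=(C[...,0]>-.074)&(C[...,0]<-.066)&(abs(C[...,1])<.07)&(C[...,2]<.029)&(C[...,2]>.003)
print('slots',np.sort(C[m][:,1]).round(3))
print('worktop',np.nanmedian(W[285:300,350:420,2]))
for n in('top1','scene1'):
  V=np.load(n+'.npz')['W'].reshape(-1,3); print(n)
  for x in np.arange(.1,.65,.1):
    print(round(x,2),[ (lambda q: round(float(q.max()),2) if len(q) else None)(V[(abs(V[:,0]-x)<.05)&(abs(V[:,1]-y)<.05)][:,2]) for y in np.arange(-.7,.5,.1)])
E
```

```text
O [0.60037154 0.1956464 ]
-0.0785 [-0.073 -0.072 -0.069 -0.067 -0.066 -0.065 -0.063 -0.061 -0.06  -0.058
 -0.057 -0.056 -0.054 -0.052 -0.05  -0.05  -0.048 -0.046 -0.044 -0.042
 -0.04  -0.039 -0.038 -0.037 -0.035 -0.033 -0.033 -0.031 -0.029 -0.027
 -0.025 -0.023 -0.021 -0.02  -0.018 -0.017 -0.016 -0.014  0.037  0.039
  0.039  0.042  0.043  0.043  0.045  0.048  0.048  0.05   0.05   0.052
  0.052  0.054  0.056  0.059  0.061  0.063  0.065  0.065  0.067  0.069
  0.069  0.071  0.072  0.073]
-0.0765 [-0.073 -0.071 -0.069 -0.069 -0.067 -0.065 -0.063 -0.06  -0.06  -0.058
 -0.056 -0.054 -0.052 -0.05  -0.049 -0.047 -0.043 -0.041 -0.041 -0.039
 -0.037 -0.035 -0.033 -0.032 -0.031 -0.028 -0.026 -0.024 -0.022 -0.022
 -0.02  -0.02  -0.018 -0.016  0.037  0.038  0.04   0.042  0.042  0.044
  0.046  0.046  0.048  0.051  0.052  0.055  0.057  0.059  0.059  0.062
  0.063  0.065  0.07   0.071  0.074]
slots [-0.013 -0.013 -0.012 -0.012 -0.011 -0.011 -0.01  -0.01  -0.009 -0.009
 -0.008 -0.008 -0.007 -0.007 -0.005 -0.005 -0.005 -0.003 -0.002 -0.
  0.002  0.002  0.004  0.006  0.008  0.008  0.01   0.01   0.013  
[... 399 characters left out ...]
.0, 0.0]
0.4 [None, None, None, None, 0.24, 0.25, 0.04, 0.01, 0.01, 0.01, 0.01, 0.02]
0.5 [None, None, None, None, 0.27, 0.44, 0.27, 0.07, 0.07, 0.07, 0.05, 0.09]
0.6 [None, None, None, None, None, 0.49, 0.27, 0.07, 0.07, 0.07, 0.07, 0.07]
scene1
0.1 [None, -0.89, 0.34, -0.86, -0.87, 0.0, 0.52, 0.45, 0.34, 0.0, None, None]
0.2 [0.32, 0.37, 0.37, -0.86, -0.87, -0.0, 0.0, 0.0, 0.0, -0.0, None, None]
0.3 [0.32, 0.33, 0.0, 0.2, 0.2, 0.22, 0.02, 0.0, 0.0, 0.0, 0.0, 0.0]
0.4 [0.22, 0.23, 0.23, 0.24, 0.24, 0.25, 0.04, 0.01, 0.01, 0.01, 0.01, 0.02]
0.5 [0.25, 0.25, 0.27, 0.27, 0.28, 0.44, 0.27, 0.07, 0.07, 0.07, 0.06, 0.09]
0.6 [0.26, 0.27, 0.27, 0.28, 0.41, 0.44, 0.27, 0.07, 0.07, 0.07, 0.07, 0.07]
```

Recess spans case y -0.0145 to +0.0365, so its length is 51 mm and its centre is y = +0.011. I'll press with the back of one finger, tool y along case x. First I lift and swing clear of the instrument, then turn.

Emit:
play_rows([
  [0,0,-4,0,7],
  [0,0,-8,0,5],
  [0,0,-12,0,5],
  [0,0,-12,0,5],
  [2.5,-3.3,-12,-5,5],
  [5,-6.6,-12,-10,5],
  [7.5,-9.9,-12,-15,5],
  [10,-13.2,-12,-20,5],
  [12.5,-16.5,-12,-25,5],
  [15,-19.8,-12,-30,5],
  [17.5,-23.1,-12,-35,5],
  [20,-26.4,-12,-40,5],
  [22.5,-29.7,-12,-45,5],
  [25,-33,-12,-50,5],
  [27.5,-36.3,-12,-55,5],
  [30.4,-39.8,-12,-61,5],
  [30.4,-39.8,-12,-61,5],
  [30.4,-39.8,-12,-61,5],
  [30.4,-39.8,-12,-61,5],
], force=40)

```text
clock: 1.68
tcp_pos: [0.3594, -0.121, 0.3465]
tool_rot: [[0.187, 0.982, -0.001], [0.982, -0.187, -0.0], [-0.0, -0.0, -1.0]]
contact_force: [0.2, -0.8, 0.2]
gripper_width: 0.0498
finger_force: 0.0
```

Emit:
play_rows([
  [4,0.3,0,0,5],
  [8,0.6,0,0,5],
  [12,1,0,0,5],
  [16,1.3,0,0,5],
  [20,1.6,0,0,5],
  [24,2,2,0,5],
  [27.5,2.3,4,0,5],
  [31,2.6,6,0,5],
  [34,2.8,8,0,5],
  [36.7,2.95,11,0,5],
  [36.7,2.95,15,0,5],
  [36.7,2.95,19,0,5],
  [36.7,2.95,22,0,5],
  [36.7,2.95,25,0,5],
  [36.7,2.95,27,0,5],
  [36.7,2.95,27,0,5],
  [36.7,2.95,27,0,5],
])

```text
clock: 3.1
tcp_pos: [0.4575, 0.2326, 0.0758]
tool_rot: [[0.189, 0.982, -0.002], [0.982, -0.189, -0.002], [-0.002, -0.002, -1.0]]
contact_force: [0.1, -0.2, 2.2]
gripper_width: 0.05
finger_force: 0.0
```

```bash
python3 - <<'E'
from h import *
c=cam('scene'); save(c,'scene2.png'); o=r.get_obs(); print(o['tcp_pos'],o['contact_force'],o['gripper_width'])
c=cam('wrist'); save(c,'wrist2.png')
a=cv2.imread('pics/scene2.png')[120:360,180:500]; b=cv2.resize(cv2.imread('pics/wrist2.png'),(320,240))
cv2.imwrite('pics/c2.png',np.hstack([a,b]))
E
```

```text
[0.45823495 0.23351556 0.07710982] [0.9278729  0.38031583 1.49855567] 0.04968299472445366
```

View pics/c2.png

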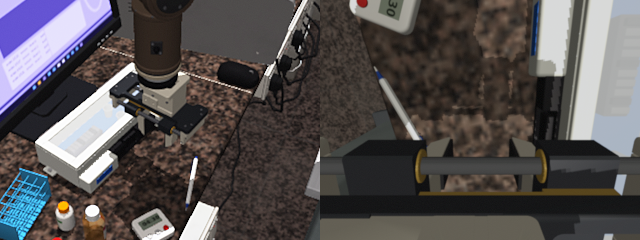

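The gripper is above the gap in front of the rail, with both fingers clear and the pen well away. Descending.

Emit:
play_rows([
  [0,0,2.5,0,5],
  [0,0,4.5,0,5],
  [0,0,6.1,0,5],
  [0,0,6.1,0,5],
  [0,0,6.1,0,5],
  [0,1,6.1,0,5],
  [0,1.8,6.1,0,5],
  [0,2.2,6.1,0,5],
  [0,2.2,6.1,0,5],
  [0,2.2,6.1,0,5],
])

```text
clock: 4.03
tcp_pos: [0.4797, 0.23, 0.0161]
tool_rot: [[0.188, 0.982, 0.001], [0.982, -0.188, 0.0], [0.0, 0.001, -1.0]]
contact_force: [0.2, -0.6, 0.7]
gripper_width: 0.0501
finger_force: 0.0
```

Emit:
play_rows([
  [0,0.2,0,0,5],
  [0,0.4,0,0,5],
  [0,0.6,0,0,5],
  [0,0.8,0,0,5],
  [0,0.8,0,0,5],
  [0,0.8,0,0,5],
])

```text
clock: 4.53
tcp_pos: [0.487, 0.2287, 0.0156]
tool_rot: [[0.187, 0.982, -0.0], [0.982, -0.187, -0.0], [-0.0, -0.0, -1.0]]
contact_force: [-0.9, -0.5, 0.7]
gripper_width: 0.0501
finger_force: 0.0
```

Finger back is now at about x = -0.074 in the case frame, past the rail face and just touching the key. Pushing.

Emit:
play_rows([
  [0,0.15,0,0,5],
  [0,0.3,0,0,5],
  [0,0.45,0,0,5],
  [0,0.6,0,0,5],
  [0,0.6,0,0,5],
  [0,0.6,0,0,5],
])

```text
clock: 5.03
tcp_pos: [0.4926, 0.2276, 0.0157]
tool_rot: [[0.187, 0.982, -0.0], [0.982, -0.187, -0.0], [-0.0, -0.0, -1.0]]
contact_force: [-3.6, -0.2, 1.4]
gripper_width: 0.0499
finger_force: 2.7
```

Emit:
play_rows([
  [0,0.1,0,0,5],
  [0,0.2,0,0,5],
  [0,0.3,0,0,5],
  [0,0.3,0,0,5],
  [0,0.3,0,0,5],
])

```text
clock: 5.45
tcp_pos: [0.4946, 0.2272, 0.0156]
tool_rot: [[0.187, 0.982, -0.002], [0.982, -0.187, -0.0], [-0.0, -0.001, -1.0]]
contact_force: [-7.5, 1.5, 3.3]
gripper_width: 0.0501
finger_force: 4.5
```

The force is 7.6 N with the key bottomed, and the lid is pushing up on the hand. Drawing back now: straight out, closing the fingers to stay clear of the pen, then up.

Emit:
play_rows([
  [0,-0.5,0,0,5],
  [0,-1.5,0,0,4],
  [0,-2.5,0,0,3],
  [0,-3,0,0,2],
  [0,-3,0,0,1],
  [0,-3,0,0,1],
  [0,-4,0,0,1],
  [0,-5,0,0,1],
  [0,-6,0,0,1],
  [0,-7,0,0,1],
  [0,-7,-2,0,1],
  [0,-8,-5,0,1],
  [0,-9,-9,0,1],
  [0,-10,-13,0,1],
  [0,-11,-17,0,1],
  [0,-11,-20,0,1],
  [0,-11,-20,0,1],
  [0,-11,-20,0,1],
])

```text
clock: 6.95
tcp_pos: [0.3878, 0.2482, 0.2171]
tool_rot: [[0.187, 0.982, 0.004], [0.982, -0.187, 0.001], [0.001, 0.004, -1.0]]
contact_force: [0.7, 0.1, -1.1]
gripper_width: 0.0101
finger_force: 0.0
```

```bash
python3 - <<'E'
from h import *
c=cam('scene'); save(c,'scene3.png'); o=r.get_obs(); print(o['clock'],o['tcp_pos'],o['contact_force'])
E
```

```text
7.0 [0.38725483 0.24737445 0.21564674] [-0.02015717 -0.48089053  0.26636599]
```

View pics/scene3.png

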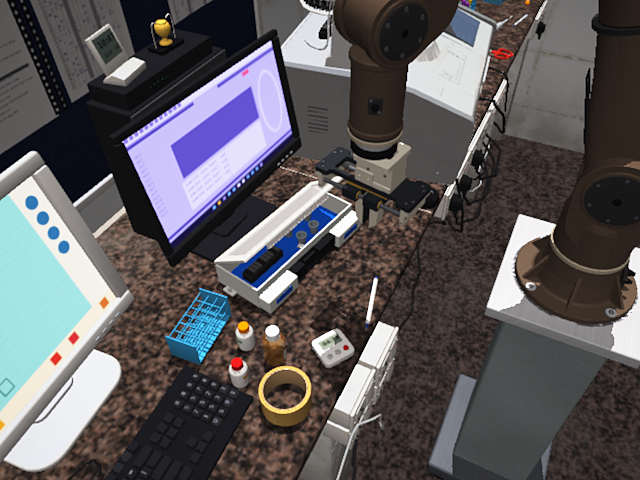

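The case interior shows blue at (290,240), so the lid has let go. The pen, timer and bottles haven't moved. I'll wait a second, then check the lid angle in depth.

Emit:
play_rows([
  [0,-2,0,0,1],
  [0,-2,0,0,1],
  [0,-2,0,0,1],
  [0,-2,0,0,1],
  [0,-2,0,0,1],
  [0,-2,0,0,1],
  [0,-2,0,0,1],
  [0,-2,0,0,1],
  [0,-2,0,0,1],
  [0,-2,0,0,1],
  [0,-2,0,0,1],
  [0,-2,0,0,1],
])

```text
clock: 8.0
tcp_pos: [0.3681, 0.2513, 0.2157]
tool_rot: [[0.187, 0.982, 0.0], [0.982, -0.187, -0.0], [-0.0, 0.0, -1.0]]
contact_force: [-0.3, 0.4, 0.8]
gripper_width: 0.0099
finger_force: 0.0
```

```bash
python3 - <<'E'
from h import *
a=np.radians(-10.8); X=np.array([np.cos(a),np.sin(a)]); Y=np.array([-X[1],X[0]]); O=np.array([.60037,.19565])
for n in('top','scene'):
  c=cam(n); save(c,n+'4.png'); W=pts(c); C=np.stack([(W[...,:2]-O)@X,(W[...,:2]-O)@Y,W[...,2]],-1)
  m=(abs(C[...,1])<.16)&(C[...,0]>-.06)&(C[...,0]<.06)&(C[...,2]<.16)
  P=C[m]; print(n,'lid profile',[(round(x,3),np.percentile(P[abs(P[:,0]-x)<.006][:,2],[50,95]).round(3)) for x in np.arange(-.05,.06,.02)])
  if n=='top':
    k=(abs(C[...,1]-.011)<.015)&(C[...,2]>.028)&(C[...,2]<.045)&(C[...,0]<-.06); print('key front',np.percentile(C[k][:,0],[3,10]))
    W0=np.load('top1.npz')['W']; C0=np.stack([(W0[...,:2]-O)@X,(W0[...,:2]-O)@Y,W0[...,2]],-1)
    k=(abs(C0[...,1]-.011)<.015)&(C0[...,2]>.028)&(C0[...,2]<.045)&(C0[...,0]<-.06); print('before',np.percentile(C0[k][:,0],[3,10]))
x=cv2.imread('pics/top4.png')[130:330,150:420];y=cv2.imread('pics/scene4.png')[160:360,190:460]
cv2.imwrite('pics/c4.png',cv2.resize(np.hstack([x,y]),None,fx=1.45,fy=1.45))
E
```

```text
top lid profile [(np.float64(-0.05), array([0.009, 0.052])), (np.float64(-0.03), array([0.124, 0.131])), (np.float64(-0.01), array([0.111, 0.116])), (np.float64(0.01), array([0.097, 0.102])), (np.float64(0.03), array([0.084, 0.089])), (np.float64(0.05), array([0.072, 0.076]))]
key front [-0.07380928 -0.07282556]
before [-0.07390582 -0.07319682]
scene lid profile [(np.float64(-0.05), array([0.054, 0.056])), (np.float64(-0.03), array([0.127, 0.131])), (np.float64(-0.01), array([0.021, 0.113])), (np.float64(0.01), array([0.034, 0.101])), (np.float64(0.03), array([0.081, 0.088])), (np.float64(0.05), array([0.072, 0.075]))]
```

View pics/c4.png

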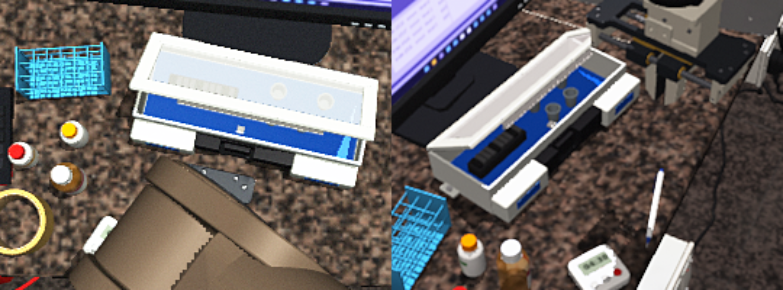

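The lid stands fully open: its front edge is at 0.131 m and its slope, about 0.67 per metre, matches 0.6 rad. The key face is back at -0.074, the hand is clear and the bystanders haven't moved.

```bash
python3 -c "
from station import r
print(r.close_job())"
```

```text
the job is handed in; nothing more can be done
None
```

The case is open: the key was pushed home and has sprung back out, the lid stands fully open with its front edge at about 131 mm, the other things look unmoved in the camera views, and the job was handed in at about 8 s on the robot's clock.

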